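# Block a repaired light fitting into its shipping crate

## Robot

A 7-joint arm with a two-finger parallel gripper is mounted at the origin on the work surface. World frame = base frame: x ahead of the robot, y to its left, z up, the work surface at z = 0. Lengths are in m, angles in rad, forces in N, time in s.
With the tool pointing down it reaches from about 0.425 to 1.025 m from the base axis. Payload 9.4 kg.
Tool frame: the origin (TCP) lies midway between the tips of the shut fingers; the grasp point (between the pads) lies r.hold_point_z behind it (r.hold_point_z is the distance from the TCP to the grasp point, in m); z points along the fingers, y is the line along which they close (so a half turn about z gives the same grasp; the last joint's range is limited). The gripper opens to 85 mm and grips with 20 to 120 N. Pads are 22 mm wide; open, the fingers measure 114 mm over their backs; the gripper's body (76 mm by 85 mm) begins 54 mm behind the grasp point. The pads swing forward as they close: fully open they stand 13 mm farther back than shut.
Start: joints at [1.056, 0.599, -0.003, 1.599, 0.002, 0.943, -0.08], TCP at [0.307, -0.657, 0.231] pointing down, gripper open.
Joint ranges: [-2.57, 2.57], [-0.35, 1.97], [-1.29, 1.29], [0.11, 2.56], [-1.05, 4.19], [0.11, 1.86], [-2.63, 2.63]. Speed limits (rad/s): [2.22, 2.22, 3.01, 3.01, 3.14, 3.14, 3.14].

## Interface

Orientations are given as [roll, pitch, yaw] about the fixed x, y, z axes, in that order (R = Rz(yaw) Ry(pitch) Rx(roll)).
In Python, from rig import state, imaging, job, r gives the robot as it stands.
- The arm moves only by the tool servo_tool, never from a script. Its argument "series" is a list of rows, each a list of 6 numbers: the shift along the tool's x, y, z in m, then the turn, a rotation vector about the tool's x, y, z in degrees. In form: [[x, y, z, rx, ry, rz], ...]. A call has 1 to 12 rows; each row shifts and turns the commanded pose from where the row before left it, along the tool's axes as they then stand; what a row does not reach is not made up. A row lasts 1/12 s, in which the tool goes at most 41.7 mm and 7.16 degrees, less where a joint would pass 70% of its speed; a pose out of reach is approached as far as the arm can. A call is refused whole if a number of a shift passes 0.0417 or a number of a turn 7.16, either way. A call with a gripper value outside its range is refused whole. "claw" is the opening, from 0 (shut) to 1 (fully open), set as the call begins (left out, the last holds). The fingers move at their own pace and stop on an object; "squeeze" is the grip in N (left out, the last holds). Time passes only in rows, so rows that do not move let the fingers close. It gives the time, the measured TCP pose, the force, the opening and the grip force at its end, in the units of the state.
- state(): the state, without advancing time (a new reading comes with each control period).
- imaging.snapshot(name): name is "side" or "top" or "wrist"; returns a dict with "frame" (384x512x3 uint8, red, green, blue), "K" (3x3 intrinsics, pixels), "T" (4x4, takes a point from camera to world coordinates). Camera axes: x right, y up, looking along -z (the intrinsics and any distortion apply to the point x, -y, -z); pixel columns grow to the right and rows downward; lengths in m; the calibration is good to about 2 mm. A picture is of the moment at which its call begins. There is no depth.
- job.close_job(): hands the job in; it is judged then, once.
Trained networks look in a picture, given as the dict that the camera call returned (one of the last four; its "shot" number tells which), for a name from the list of things; names that differ only in an ending like _2 or _b are one class to them, and where a whole thing is asked for, a point or a joint stands for the part that bears it (a point fixed in the world has none). Each returns a list of dicts, best first, with "conf" (0 to 1); they miss things now and then, are a little off and sometimes report something else, mostly with a low value. They report only what shows in the picture. A call takes as long as a camera call. They do not tell look-alikes from the thing itself.
- imaging.silhouettes(picture, thing): "region" (384x512 bool, what is visible of it) and "centre" ([column, row] in pixels, amid what is visible of it).
The state is a dict: "clock": time; "qpos": joint angles; "qvel": joint speeds; "effort": joint torques, N m; "position": TCP position; "ee_rot": TCP orientation; "force": force on the tool from outside, world axes, zero at the start; "moment": the same for the moment, N m; "gripper_width": opening from 0.0 (shut) to 1.0 (fully open); "gripper_force": force on a finger pad.
Only numpy, scipy, OpenCV 4.12 (cv2) and the standard library are available. Lean on these libraries where they do the work, as an engineer would, in place of code of your own. Each camera call takes 0.05 s, during which the arm holds its last target. There are 200 camera calls.

## Task

Pack the repaired light fitting into its plywood shipping crate: the L-shaped bracket with its foot slid fully home under the long cleat, the footed brass elbow with its foot slid fully home under the short cleat at the other end, and the wooden chock with the batten handle pressed fully down onto the crate floor in the gap between them, locking both in place. It is a tight pack and only one order gets all three in; do not shove the crate along the bench, and leave the other things on the bench alone.

Things in the scene. Friction and masses are not known exactly. Their poses are not given: they have to be found in the camera images.
- crate: low open plywood crate, loose, 3.2 kg, 284 (x) x 104 (y) x 48 mm; origin: centre of underside, x along its length. Inner floor 12 mm above the origin; inside x -130..130, y -40..40 mm, rim 36 mm above the inner floor. A cleat bridges each end; the mouth between them (x -45..93) is open. A push over about 15 N slides it along the bench, one off centre turns it
- long_cleat (a point): fixed wooden bar, 12 mm thick, over crate x -130..-45 mm, full inner width; slot under it 13 mm high. Hidden deep in the slot a stop block ends the foot's travel, its face at about crate x -111 mm: up to 10 mm either way in this hand-built crate, so home must be felt. Point: middle of its top, crate (-87.5, 0, 37) mm
- short_cleat (a point): fixed wooden bar, 12 mm thick, over crate x 93..130 mm, full inner width; slot under it 13 mm high. Hidden in it is the other stop block, always 222 mm from the first, so at about crate x +111 mm, up to 10 mm either way, the same way as the first. Point: middle of its top, crate (111.5, 0, 37) mm
- bracket_web (a point): cast aluminium L bracket, 0.38 kg, standing on its foot 112 (x) x 74 (y) x 10 mm; upright web 12 (x) x 74 (y) mm, 70 mm tall, at the foot's +x end. Point: web centre, 35 mm above the underside; the foot runs from 106 mm to its -x (toe) to 6 mm to its +x. Home: axes as the crate's, toe under the long cleat against the stop, this point then at about crate (-5, 0, 47) mm
- elbow_body (a point): brass elbow, 0.72 kg, on a foot 74 (x) x 74 (y) x 10 mm; square body 38 (x) x 32 (y) mm, 39..75 mm above the underside; outlet to +x, ends 47 mm from this point. Point: body centre, 57 mm above the underside; foot from 22 mm to its -x to 52 mm to its +x (toe). Home: axes as the crate's, toe under the short cleat against the stop, point then at about crate (59, 0, 69) mm
- chock_mid (a point): pale wooden chock, 0.13 kg: base 34.4 (x) x 74 (y) x 38 mm, edges square; batten handle on top 30 (x) x 28 (y) mm, up to 115 mm. Point: on its axis, 57.5 mm above the underside. Home: on the inner floor in the 36 mm gap between the bracket's web and the elbow's foot when both are home, x along the crate's (either way round); crate z 69.5, y 0
- oiler_mid (a point): squeeze oil bottle, amber with a thin yellow spout, 50 mm diameter, 170 mm tall; point on its axis 80 mm up; leave alone
- spraycan_mid (a point): spray can, 52 mm diameter, 150 mm tall; point half-way up its axis; leave alone
- spare_elbow_mid (a point): loose brass elbow WITHOUT a foot plate, two arms at a right angle, 70 x 70 x 36 mm, lying flat; a point inside it. Not part of the job; leave alone
- offcut_mid (a point): plain wooden offcut block WITHOUT a handle, 34 x 95 x 40 mm; its centre. Not part of the job; leave alone
- doorknob_mid (a point): brass door knob standing on its rose, 68 mm diameter, 66 mm tall; point half-way up its axis; leave alone
- tin_mid (a point): empty steel tin, 74 mm diameter, 75 mm tall; point half-way up its axis; leave alone
- screwdriver_grip (a point): black-handled screwdriver, 200 mm long, lying flat; point in its handle; leave alone
Not all that is in view belongs to the job. Leave any purple look-alike of the part that bears bracket_web alone.

How it is judged:
At the end, for the whole second after the job is handed in: Bracket under the long cleat (crate x within 14 mm of -5), elbow 64 mm and chock 24 mm beyond it along the crate (4 mm), all within 5 mm of its middle line, seated on its floor (2.5 mm), upright (0.05 rad); bracket and elbow square to it (0.06 rad); crate level (0.03 rad), at rest (x of bracket_web in the frame of crate between -0.019 and 0.009 m and y of bracket_web in the frame of crate between -0.005 and 0.005 m and z of bracket_web in the frame of crate between 0.0445 and 0.0495 m and x of elbow_body in the frame of bracket_web between 0.06 and 0.068 m and y of elbow_body in the frame of crate between -0.005 and 0.005 m and z of elbow_body in the frame of crate between 0.0665 and 0.0715 m and x of chock_mid in the frame of bracket_web between 0.02 and 0.028 m and y of chock_mid in the frame of crate between -0.005 and 0.005 m and z of chock_mid in the frame of crate between 0.067 and 0.072 m and angle between the x axis of each of bracket_web, elbow_body and the x axis of crate, either way round below 0.06 rad and angle between each of bracket_web, elbow_body, chock_mid's own z axis and vertical below 0.05 rad and angle between crate's own z axis and vertical below 0.03 rad and linear speed of crate below 0.01 m/s); the robot touches nothing.
It fails at once if the crate is shoved more than 12 mm along the bench (distance of crate from where it was at the start of the episode above 0.012 m).
It fails at once if one of the other things on the bench is moved more than 30 mm or knocked over (distance of any of oiler_mid, spraycan_mid, spare_elbow_mid, offcut_mid, doorknob_mid, tin_mid, screwdriver_grip from where it was at the start of the episode above 0.03 m).
It also fails if it takes over 72 s, if anything falls off the work surface, if the arm or the gripper's body presses on something with over 40 N, if the wrist force passes 120 N, or if a joint passes its speed limit or range.

## Working session

There is one attempt and no reset: what is moved stays moved. The work goes in short steps, Python scripts to look and compute and a tool call to move; the robot and the scene stay as the last step left them, time stands still between calls to the robot, and variables do not carry over. Pictures are saved under pics/ and viewed, at most 12 in all, crops included, and the job is handed in when it is done.

Besides the shell and the picture viewer there is one more tool, called as a command line: name --pt "numbers of a row" for each row, then --argument value for the rest. servo_tool: Moves the arm, as the interface text tells. Its arguments: {"type":"object","properties":{"series":{"type":"array"},"claw":{"type":"number"},"squeeze":{"type":"number"}},"required":["series"]}

```bash
ls; mkdir -p pics; python3 - <<'E'
from rig import state, imaging, job, r
import cv2,numpy as np
s=state(); print(s, r.hold_point_z)
for n in ["top","side"]:
    p=imaging.snapshot(n); cv2.imwrite(f"pics/{n}0.png",cv2.resize(p["frame"][:,:,::-1],(800,600)))
    print(n,p["K"].tolist(),p["T"].round(4).tolist(),[k for k in p])
    for t in ["crate","bracket_web","elbow_body","chock_mid","offcut_mid","spare_elbow_mid"]:
        print(t,[(d["conf"],np.round(d["centre"]).tolist(),int(d["region"].sum())) for d in imaging.silhouettes(p,t)])
E
```

```text
pics
{'clock': 0.0, 'qpos': array([ 1.05632964,  0.60014522, -0.00256446,  1.60014595,  0.00179969,
        0.94289692, -0.07978081]), 'qvel': array([-3.19249466e-04, -8.87436100e-04,  1.17833083e-05,  1.16074867e-03,
        2.73299907e-04, -7.37502640e-04,  8.59332768e-04]), 'effort': array([-5.98241531e-04, -7.76454878e+01,  1.56462673e+00, -2.58013684e+01,
        1.22826139e-02,  9.02045052e-03, -8.11334701e-06]), 'position': array([ 0.30713232, -0.65619801,  0.23039639]), 'ee_rot': array([-3.14000509e+00,  1.33371115e-04,  4.37861849e-01]), 'force': array([-0.15228615, -0.38387626, -0.09070059]), 'moment': array([-0.03601761,  0.00110562,  0.06871481]), 'gripper_force': 0.0, 'gripper_width': 0.9977599951319399} 0.0187
top [[374.99916323004965, 0.0, 264.39838199624364], [0.0, 374.99916323004965, 192.2090738213127], [0.0, 0.0, 1.0]] [[-0.0167, 0.9966, -0.0809, 0.3676], [-0.9998, -0.0161, 0.0076, 0.0177], [0.0063, 0.081, 0.9967, 1.3589], [0.0, 0.0, 0.0, 1.0]] ['frame', 'K', 'T', 'shot']
crate [(0.92, [270.0, 162.0], 2396), (0.52, [340.0, 180.0], 701), (0.43, [146.0, 150.0], 314)]

[... 372 characters left out ...]
1409767, 0.0, 251.5158706162913], [0.0, 357.0203101409767, 189.54598292857912], [0.0, 0.0, 1.0]] [[-0.8, 0.3623, -0.4782, -0.0384], [-0.5997, -0.5071, 0.6191, 0.6213], [-0.0182, 0.782, 0.623, 0.7323], [0.0, 0.0, 0.0, 1.0]] ['frame', 'K', 'T', 'shot']
crate [(0.74, [286.0, 166.0], 576), (0.65, [222.0, 193.0], 2876)]
bracket_web [(0.79, [288.0, 167.0], 600), (0.7, [320.0, 186.0], 914), (0.63, [257.0, 263.0], 1206), (0.63, [77.0, 274.0], 727), (0.61, [371.0, 191.0], 943)]
elbow_body [(0.58, [161.0, 301.0], 1178), (0.34, [313.0, 132.0], 394)]
chock_mid [(0.82, [130.0, 244.0], 766), (0.42, [136.0, 187.0], 876)]
offcut_mid [(0.84, [335.0, 148.0], 272)]
spare_elbow_mid [(0.68, [261.0, 135.0], 194)]
```

View pics/top0.png

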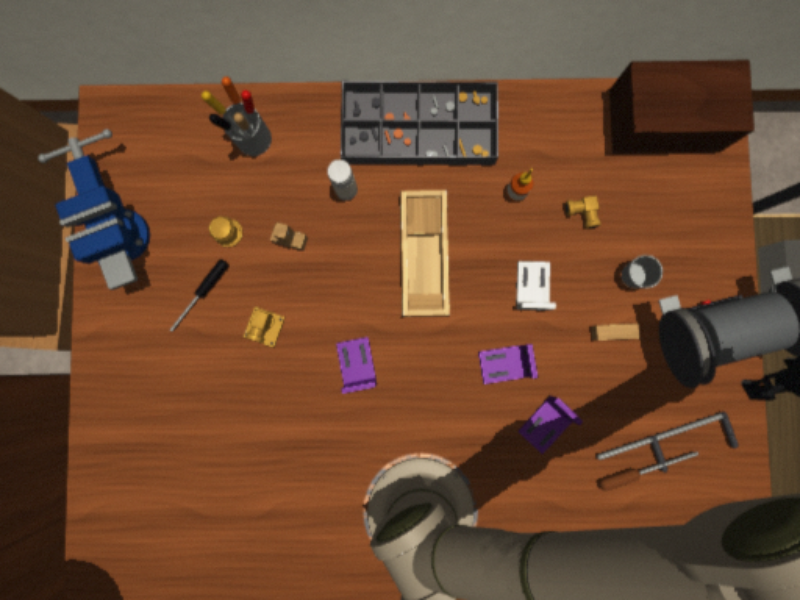

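View pics/side0.png

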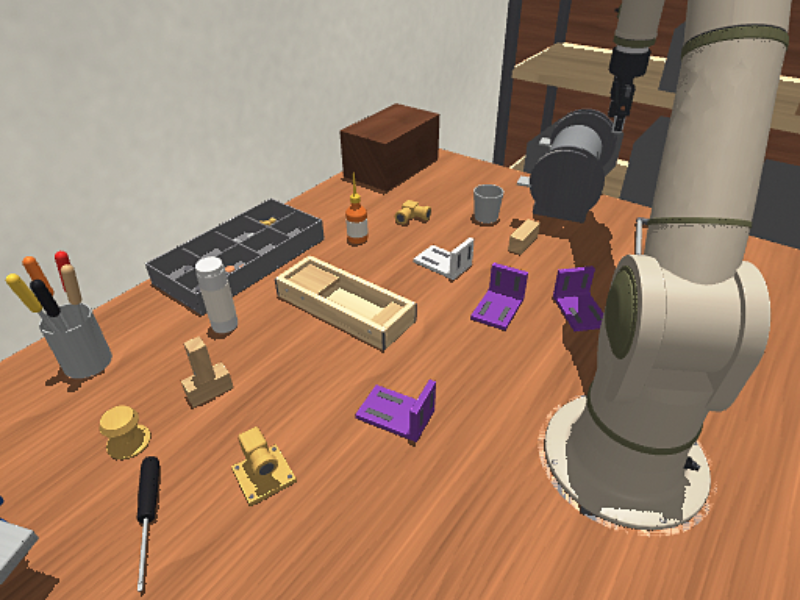

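The top picture (800x600 px) shows the crate at (425,253) with its long cleat at the far (+x) end. The aluminium bracket is at (535,285), with its toe far and web near. The look-alikes for it are the purple brackets at (357,365), (508,364) and (550,425). The footed brass elbow is at (263,327); the footless spare is at (583,210) and the door knob at (226,231). The chock with handle is at (289,237), and the plain offcut at (614,332). My choices are bracket (535,285), elbow (263,327) and chock (289,237).

```bash
cat > vis.py <<'E'
import numpy as np, cv2
from scipy.optimize import minimize
from rig import state, imaging, job, r
B=lambda x0,x1,y0,y1,z0,z1: np.array([[x,y,z] for x in(x0,x1) for y in(y0,y1) for z in(z0,z1)])/1000.
# z from underside
M={"crate":[B(-142,142,-52,52,0,48)],
"bracket_web":[B(-106,6,-37,37,0,10),B(-6,6,-37,37,0,70)],
"elbow_body":[B(-22,52,-37,37,0,10),B(-19,19,-16,16,39,75),B(-13,13,-13,13,10,39),B(19,47,-14,14,43,71)],
"chock_mid":[B(-17.2,17.2,-37,37,0,38),B(-15,15,-14,14,38,115)]}
def proj(p,W):
    T=p["T"];c=(np.asarray(W)-T[:3,3])@T[:3,:3]; c=c*[1,-1,-1]
    u=c@p["K"].T; return u[:,:2]/u[:,2:]
def ray(p,uv,z):
    d=np.linalg.inv(p["K"])@[uv[0],uv[1],1]; d=p["T"][:3,:3]@(d*[1,-1,-1]); o=p["T"][:3,3]
    return o+d*(z-o[2])/d[2]
def render(p,name,q,z0=0,S=4):
    c,s=np.cos(q[2]),np.sin(q[2]); R=np.array([[c,-s,0],[s,c,0],[0,0,1]])
    m=np.zeros((384*S,512*S),np.uint8)
    for b in M[name]:
        uv=proj(p,b@R.T+[q[0],q[1],z0]); h=cv2.convexHull(np.float32((uv+.5)*S-.5)).reshape(-1,2)
        cv2.fillConvexPoly(m,np.int32(np.round(h*16)),255,shift=4)
    return cv2.GaussianBlur(cv2.resize(m,(512,384),interpolation=cv2.INTER_AREA),(0,0),1.2)/255.
def fit(views,name,yaws,z0=0,q0=None):
    """views: list of (picture, region)"""
    T=[(p,cv2.GaussianBlur(np.float32(g),(0,0),1.2)) for p,g in views]
    cost=lambda q: sum(((render(p,name,q,z0)-t)**2).sum()/t.sum() for p,t in T)
    if q0 is None:
        p,g=views[0]; ys,xs=np.nonzero(g); q0=ray(p,(xs.mean(),ys.mean()),z0+.02)[:2]
    best=None
    for y in yaws:
        a=[q0[0],q0[1],y]
        for d in (.03,.006):
            sim=np.array([a]+[np.add(a,v) for v in ((d,0,0),(0,d,0),(0,0,d*10))])
            o=minimize(cost,a,method="Nelder-Mead",options=dict(initial_simplex=sim,maxiter=90,xatol=1e-4,fatol=1e-5)); a=o.x
        if best is None or o.fun<best.fun: best=o
    return best.x,best.fun
def overlay(p,items,fn,crop=None,k=1.5):
    im=p["frame"][:,:,::-1].copy(); im=cv2.resize(im,None,fx=k,fy=k)
    for n,q,z0 in items:
        m=cv2.resize((render(p,n,q,z0)>.5).astype(np.uint8),None,fx=k,fy=k)
        cs,_=cv2.findContours(m,cv2.RETR_EXTERNAL,cv2.CHAIN_APPROX_NONE); cv2.drawContours(im,cs,-1,(0,0,255),1)
    if crop: x,y,w,h=crop; im=im[y:y+h,x:x+w]
    cv2.imwrite(fn,im)
E
python3 - <<'E'
from vis import *
t=imaging.snapshot("top"); s=imaging.snapshot("side")
near={"crate":((272,162),(222,193)),"bracket_web":((342,180),(288,166)),"elbow_body":((169,209),(167,298)),"chock_mid":((185,152),(132,240))}
pi=np.pi
ya={"crate":[pi],"bracket_web":[pi-.1,pi+.2],"elbow_body":[-2,-2.5,2.5,3.1],"chock_mid":[0,.4,.8,1.2,-.5]}
for n,(a,b) in near.items():
    v=[]
    for p,c in((t,a),(s,b)):
        L=imaging.silhouettes(p,n)
        if not L: continue
        d=min(L,key=lambda d:np.hypot(*(np.array(d["centre"])-c)))
        if np.hypot(*(np.array(d["centre"])-c))<15: v.append((p,d["region"]))
    for vv in ([v]+[[x] for x in v] if len(v)>1 else [v]):
        q,f=fit(vv,n,ya[n]); print(n,len(vv),q.round(4),round(f,3))
E
```

```text
crate 2 [ 0.5827 -0.0192  3.1392] 0.015
crate 1 [ 0.5842 -0.0201  3.1336] 0.009
crate 1 [ 0.5811 -0.0178  3.1458] 0.002
bracket_web 2 [ 0.4568 -0.2701  3.1195] 0.026
bracket_web 1 [ 0.4574 -0.2701  3.0967] 0.004
bracket_web 1 [ 0.4561 -0.2669  3.1068] 0.015
elbow_body 1 [0.4366 0.3472 2.7934] 0.008
chock_mid 1 [ 0.6246  0.2938 -0.3294] 0.009
```

servo_tool --pt "0 0 0 0 0 -7.02" --pt "0 0 0 0 0 -7.02" --pt "0 0 0 0 0 -7.02" --pt "0 0 0 0 0 -7.02" --pt "0 0 0 0 0 -7.02" --pt "0 0 0 0 0 -7.02" --pt "0 0 0 0 0 -7.02" --pt "0 0 0 0 0 -7.02" --pt "0 0 0 0 0 -7.02" --claw 1

```text
clock: 1.95
position: [0.3072, -0.6567, 0.2313]
ee_rot: [-3.141, 0.0, 1.546]
force: [1.3, -0.4, 0.6]
gripper_width: 1.0
gripper_force: 0.0
```

servo_tool --pt "0.0356 0.0125 0 0 0 0" --pt "0.0356 0.0125 0 0 0 0" --pt "0.0356 0.0125 0 0 0 0" --pt "0.0356 0.0125 0 0 0 0" --pt "0.0356 0.0125 0 0 0 0" --pt "0.0356 0.0125 0 0 0 0" --pt "0.0356 0.0125 0 0 0 0" --pt "0.0356 0.0125 0 0 0 0" --pt "0.0356 0.0125 0 0 0 0" --pt "0.0356 0.0125 0 0 0 0" --pt "0.0356 0.0125 0 0 0 0" --pt "0 0 0 0 0 0"

```text
clock: 2.95
position: [0.4599, -0.2619, 0.232]
ee_rot: [3.139, -0.002, 1.55]
force: [-0.7, 1.1, -0.5]
gripper_width: 0.998
gripper_force: 0.0
```

```bash
python3 - <<'E'
from vis import *
s=state(); print(s["position"],s["ee_rot"],s["qpos"].round(2),s["clock"])
w=imaging.snapshot("wrist"); print(w["K"][0],w["T"].round(3).tolist())
L=imaging.silhouettes(w,"bracket_web"); print([(d["conf"],d["centre"],d["region"].sum(),w["frame"][d["region"]].mean(0)) for d in L])
if L:
    q,f=fit([(w,L[0]["region"])],"bracket_web",[3.11],q0=(.457,-.27)); print(q,f)
    overlay(w,[("bracket_web",q,0)],"pics/w1.png")
else: cv2.imwrite("pics/w1.png",w["frame"][:,:,::-1])
E
```

```text
[ 0.45987996 -0.26192302  0.23198325] [ 3.13919502e+00 -2.37896556e-03  1.54962481e+00] [ 0.69  0.39 -0.37  2.03  0.2   0.76  0.18] 2.95
[292.88061488   0.         256.90105107] [[1.0, 0.021, 0.004, 0.461], [-0.021, 0.965, 0.261, -0.196], [0.002, -0.261, 0.965, 0.375], [0.0, 0.0, 0.0, 1.0]]
[(0.9, [290.8, 166.5], np.int64(5241), array([215.26197291, 211.17401259, 205.64701393])), (0.9, [147.7, 114.6], np.int64(6687), array([113.54164797,  64.13324361, 126.30581726])), (0.72, [44.7, 187.0], np.int64(5792), array([131.66350138,  70.32354972, 151.06163674]))]
[ 0.45686371 -0.26841141  3.09241518] 0.005762884032701047
```

View pics/w1.png

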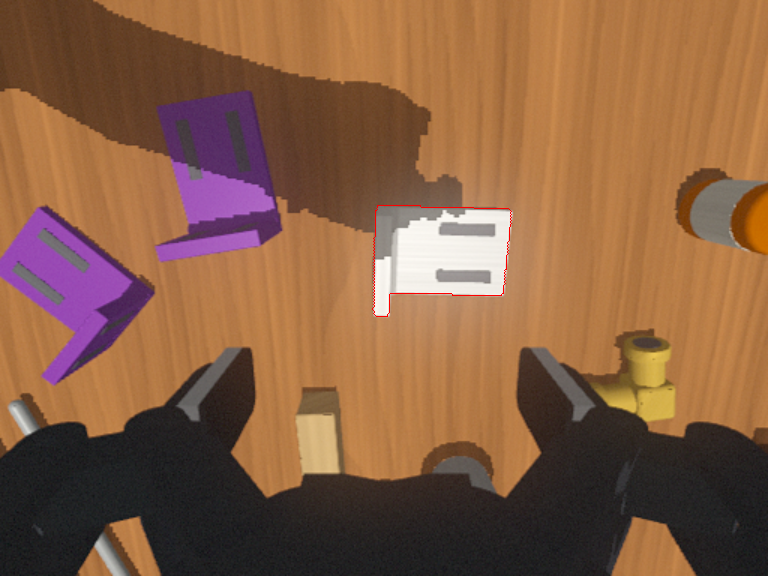

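The crop shows the white aluminium bracket at (380-510, 205-315), with the fit outline matching it. The purple ones are to its left. Descending on it.

servo_tool --pt "-0.0065 -0.003 0.02 0 0 1.6" --pt "0 0 0.025 0 0 0" --pt "0 0 0.025 0 0 0" --pt "0 0 0.025 0 0 0" --pt "0 0 0.025 0 0 0" --pt "0 0 0.025 0 0 0" --pt "0 0 0.025 0 0 0" --pt "0 0 0.014 0 0 0" --pt "0 0 0.01 0 0 0" --pt "0 0 0 0 0 0" --pt "0 0 0 0 0 0"

```text
clock: 3.97
position: [0.4531, -0.2765, 0.0372]
ee_rot: [-3.141, 0.0, 1.512]
force: [0.1, 0.1, 0.3]
gripper_width: 0.997
gripper_force: 0.0
```

servo_tool --pt "0 0 0 0 0 0" --pt "0 0 0 0 0 0" --pt "0 0 0 0 0 0" --pt "0 0 0 0 0 0" --pt "0 0 0 0 0 0" --pt "0 0 0 0 0 0" --pt "0 0 0 0 0 0" --claw 0 --squeeze 60

```text
clock: 4.55
position: [0.4544, -0.276, 0.0379]
ee_rot: [3.14, 0.001, 1.513]
force: [1.2, -0.5, 6.2]
gripper_width: 0.131
gripper_force: 63.9
```

servo_tool --pt "0 0 -0.01 0 0 0" --pt "0 0 -0.02 0 0 0" --pt "0 0 -0.03 0 0 0" --pt "0 0 -0.03 0 0 0" --pt "0 0 -0.03 0 0 0" --pt "0 0 -0.01 0 0 0"

```text
clock: 5.05
position: [0.4541, -0.2761, 0.1712]
ee_rot: [3.138, 0.002, 1.512]
force: [0.5, -0.1, -3.3]
gripper_width: 0.127
gripper_force: 62.6
```

servo_tool --pt "0.025 0.004 0 0 0 0" --pt "0.025 0.004 0 0 0 0" --pt "0.025 0.004 0 0 0 0" --pt "0.025 0.004 0 0 0 0" --pt "0.025 0.004 0 0 0 0" --pt "0.025 0.004 0 0 0 0" --pt "0.025 0.004 0 0 0 0" --pt "0.025 0.004 0 0 0 0" --pt "0.025 0.004 0 0 0 0" --pt "0.025 0.004 0 0 0 0" --pt "0 0 0 0 0 -3" --pt "0 0 0 0 0 0"

```text
clock: 6.05
position: [0.5074, -0.0268, 0.1669]
ee_rot: [-3.14, -0.0, 1.571]
force: [-0.7, -0.6, -4.1]
gripper_width: 0.127
gripper_force: 62.6
```

```bash
cat >> vis.py <<'E'
def inhand(p,n,q0,zu):
    """fit of thing n in hand (underside height zu)"""
    L=imaging.silhouettes(p,n)
    L=[d for d in L if np.hypot(*(np.array(d["centre"])-proj(p,[[q0[0],q0[1],zu+.03]])[0]))<80]
    if not L: return None
    return fit([(p,L[0]["region"])],n,[q0[2]],z0=zu,q0=q0[:2])
E
python3 - <<'E'
from vis import *
s=state(); P=s["position"]; print(P,s["ee_rot"],s["qpos"].round(2),s["force"],s["gripper_width"])
w=imaging.snapshot("wrist"); t=imaging.snapshot("top"); d=imaging.snapshot("side")
zu=P[2]-.038; it=[]
for p,nm in((w,"w"),(t,"t"),(d,"s")):
    a=inhand(p,"bracket_web",(P[0],P[1]+.0075,3.14),zu); print(nm,a)
    L=imaging.silhouettes(p,"crate"); print([(x["conf"],x["centre"],x["region"].sum()) for x in L])
overlay(w,[("bracket_web",(P[0],P[1]+.0075,3.14),zu),("crate",(.5827,-.0192,3.1392),0)],"pics/w2.png")
E
```

```text
[ 0.50741298 -0.0267612   0.16688506] [-3.14018381e+00 -2.87443339e-04  1.57076021e+00] [ 0.19  0.45 -0.33  2.14  0.26  0.59 -0.33] [-0.7287306  -0.64199522 -4.13584254] 0.12722733044993476
w (array([ 0.50681036, -0.01836557,  3.1281651 ]), np.float64(0.054151162458057935))
[(0.66, [358.1, 146.7], np.int64(19296))]
t (array([ 0.59274381, -0.02237677,  2.86598085]), np.float64(1.963270222585649))
[(0.61, [265.4, 137.7], np.int64(986))]
s (array([ 0.50840315, -0.00455201,  2.91364014]), np.float64(0.1210322258980967))
[(0.58, [221.9, 192.9], np.int64(2920)), (0.23, [263.8, 135.7], np.int64(149))]
```

View pics/w2.png

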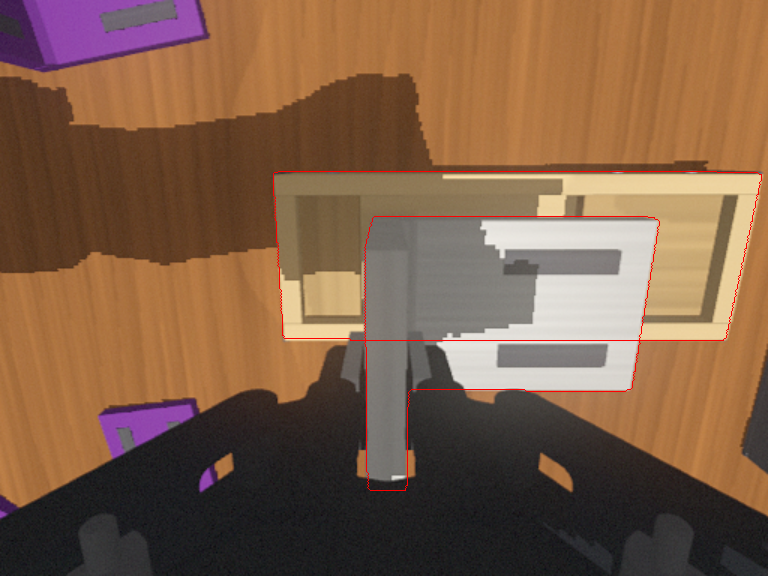

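The wrist view (768x576 px) shows the bracket outline at (367-658, 217-490) and the crate outline at (274-762, 172-340). Both match the fits, and the bracket is centred over the mouth in y. Lowering it.

servo_tool --pt "0 0 0.015 0 0 0" --pt "0 0 0.02 0 0 0" --pt "0 0 0.02 0 0 0" --pt "0 0 0.01 0 0 0" --pt "0 0 0.008 0 0 0" --pt "0 0 0.008 0 0 0" --pt "0 0 0.008 0 0 0" --pt "0 0 0.006 0 0 0" --pt "0 0 0.006 0 0 0" --pt "0 0 0.005 0 0 0" --pt "0 0 0.004 0 0 0" --pt "0 0 0 0 0 0"

```text
clock: 7.5
position: [0.5077, -0.0285, 0.0566]
ee_rot: [-3.141, 0.0, 1.565]
force: [0.6, -0.0, -3.5]
gripper_width: 0.127
gripper_force: 62.5
```

servo_tool --pt "0 0 0.002 0 0 0" --pt "0 0 0.002 0 0 0" --pt "0 0 0.001 0 0 0" --pt "0 0 0.001 0 0 0" --pt "0 0 0 0 0 0"

```text
clock: 7.92
position: [0.5079, -0.0286, 0.0512]
ee_rot: [-3.142, 0.0, 1.565]
force: [0.0, -0.3, -3.4]
gripper_width: 0.125
gripper_force: 62.7
```

servo_tool --pt "0.0015 0 0 0 0 -0.3" --pt "0 0 0.0007 0 0 0" --pt "0 0 0.0006 0 0 0" --pt "0 0 0 0 0 0"

```text
clock: 8.25
position: [0.5079, -0.027, 0.0499]
ee_rot: [-3.142, -0.0, 1.57]
force: [-0.2, 0.4, -2.6]
gripper_width: 0.13
gripper_force: 62.7
```

servo_tool --pt "0 0 0.0005 0 0 0" --pt "0 0 0.0005 0 0 0" --pt "0 0 0 0 0 0"

```text
clock: 8.5
position: [0.508, -0.0269, 0.0498]
ee_rot: [3.141, 0.0, 1.57]
force: [-2.7, 0.9, 10.8]
gripper_width: 0.128
gripper_force: 64.8
```

servo_tool --pt "0 0 -0.0013 0 0 0" --pt "0 0.004 0 0 0 0" --pt "0 0.006 0 0 0 0" --pt "0 0.006 0 0 0 0" --pt "0 0.006 0 0 0 0" --pt "0 0.004 0 0 0 0" --pt "0 0 0 0 0 0"

```text
clock: 9.08
position: [0.5353, -0.027, 0.0501]
ee_rot: [3.141, -0.0, 1.57]
force: [0.5, -0.1, -2.7]
gripper_width: 0.131
gripper_force: 62.6
```

servo_tool --pt "0 0.004 0 0 0 0" --pt "0 0.006 0 0 0 0" --pt "0 0.006 0 0 0 0" --pt "0 0.006 0 0 0 0" --pt "0 0.006 0 0 0 0" --pt "0 0.004 0 0 0 0" --pt "0 0.002 0 0 0 0" --pt "0 0 0 0 0 0"

```text
clock: 9.75
position: [0.5685, -0.027, 0.0502]
ee_rot: [3.141, -0.0, 1.57]
force: [0.9, 0.6, -3.5]
gripper_width: 0.128
gripper_force: 62.6
```

servo_tool --pt "0 0.001 0 0 0 0" --pt "0 0.001 0 0 0 0" --pt "0 0.001 0 0 0 0" --pt "0 0 0 0 0 0"

```text
clock: 10.08
position: [0.571, -0.027, 0.0503]
ee_rot: [3.141, -0.0, 1.57]
force: [0.5, -0.6, -3.9]
gripper_width: 0.133
gripper_force: 62.6
```

servo_tool --pt "0 0.001 0 0 0 0" --pt "0 0.001 0 0 0 0" --pt "0 0.001 0 0 0 0" --pt "0 0.001 0 0 0 0" --pt "0 0.001 0 0 0 0" --pt "0 0 0 0 0 0"

```text
clock: 10.58
position: [0.5762, -0.027, 0.0502]
ee_rot: [3.141, -0.0, 1.57]
force: [-0.9, 0.6, -3.6]
gripper_width: 0.132
gripper_force: 62.6
```

servo_tool --pt "0 0.0007 0 0 0 0" --pt "0 0.0007 0 0 0 0" --pt "0 0.0006 0 0 0 0" --pt "0 0 0 0 0 0"

```text
clock: 10.92
position: [0.5781, -0.0271, 0.0503]
ee_rot: [3.141, -0.0, 1.57]
force: [0.4, 0.3, -2.9]
gripper_width: 0.131
gripper_force: 62.6
```

servo_tool --pt "0 0.0007 0 0 0 0" --pt "0 0.0007 0 0 0 0" --pt "0 0.0006 0 0 0 0" --pt "0 0 0 0 0 0"

```text
clock: 11.25
position: [0.5801, -0.0271, 0.0503]
ee_rot: [3.141, 0.0, 1.57]
force: [0.3, 0.2, -3.3]
gripper_width: 0.127
gripper_force: 62.6
```

servo_tool --pt "0 0.0007 0 0 0 0" --pt "0 0.0007 0 0 0 0" --pt "0 0.0006 0 0 0 0" --pt "0 0 0 0 0 0"

```text
clock: 11.58
position: [0.5821, -0.0271, 0.0503]
ee_rot: [3.141, -0.0, 1.57]
force: [0.4, -0.1, -3.4]
gripper_width: 0.131
gripper_force: 62.6
```

servo_tool --pt "0 0.0007 0 0 0 0" --pt "0 0.0007 0 0 0 0" --pt "0 0.0006 0 0 0 0" --pt "0 0 0 0 0 0"

```text
clock: 11.92
position: [0.5841, -0.0271, 0.0503]
ee_rot: [3.141, -0.0, 1.57]
force: [-0.7, -0.5, -3.7]
gripper_width: 0.13
gripper_force: 62.6
```

servo_tool --pt "0 0.0007 0 0 0 0" --pt "0 0.0007 0 0 0 0" --pt "0 0.0006 0 0 0 0" --pt "0 0 0 0 0 0"

```text
clock: 12.25
position: [0.5852, -0.0272, 0.0501]
ee_rot: [-3.14, 0.0, 1.57]
force: [-3.3, -0.9, -1.7]
gripper_width: 0.13
gripper_force: 62.9
```

servo_tool --pt "0 0.0006 0 0 0 0" --pt "0 0 0 0 0 0"

```text
clock: 12.42
position: [0.5852, -0.0273, 0.0501]
ee_rot: [-3.139, 0.001, 1.57]
force: [-5.5, 0.3, 1.1]
gripper_width: 0.13
gripper_force: 63.1
```

servo_tool --pt "0 -0.0006 0.0006 0 0 0" --pt "0 0 0 0 0 0"

```text
clock: 12.58
position: [0.5851, -0.0273, 0.0499]
ee_rot: [-3.14, 0.001, 1.57]
force: [-4.2, -0.4, 2.9]
gripper_width: 0.128
gripper_force: 63.5
```

servo_tool --pt "0 0 0 0 0 0" --pt "0 0 0 0 0 0" --pt "0 0 0 0 0 0" --pt "0 0 0 0 0 0" --pt "0 0 -0.01 0 0 0" --pt "0 0 -0.02 0 0 0" --pt "0 0 -0.03 0 0 0" --pt "0 0 -0.04 0 0 0" --pt "0 0 -0.04 0 0 0" --pt "0 0 -0.03 0 0 0" --pt "0 0 0 0 0 0" --claw 0.6

```text
clock: 13.5
position: [0.5889, -0.0267, 0.2268]
ee_rot: [3.131, -0.0, 1.57]
force: [0.6, 0.1, -0.3]
gripper_width: 0.599
gripper_force: 0.0
```

```bash
python3 - <<'E'
from vis import *
s=state(); P=s["position"]; print(P,s["ee_rot"],s["qpos"].round(2),s["force"])
w=imaging.snapshot("wrist"); t=imaging.snapshot("top"); d=imaging.snapshot("side")
overlay(w,[("bracket_web",(.5852,-.0195,3.141),.012),("crate",(.5827,-.0192,3.1392),0)],"pics/w3.png")
L=imaging.silhouettes(d,"crate"); v=[(d,x["region"]) for x in L[:1]]
print([(x["conf"],x["centre"]) for x in L])
for n,y in(("elbow_body",[2.79]),("chock_mid",[-.33])):
    for p,c in((t,{"elbow_body":(169,209),"chock_mid":(185,152)}[n]),(d,{"elbow_body":(167,298),"chock_mid":(132,240)}[n])):
        for x in imaging.silhouettes(p,n):
            if np.hypot(*(np.array(x["centre"])-c))<20: print(n,fit([(p,x["region"])],n,y))
E
```

```text
[ 0.58886353 -0.02667015  0.22675631] [ 3.13145184e+00 -5.99419216e-05  1.56993459e+00] [ 0.21  0.46 -0.37  1.91  0.23  0.8  -0.28] [ 0.60247923  0.0901418  -0.28674275]
[(0.95, [227.4, 195.6])]
elbow_body (array([0.43692851, 0.34782633, 2.80166286]), np.float64(0.017016759910892288))
elbow_body (array([0.43690669, 0.34950735, 2.79660062]), np.float64(0.0018316170929244468))
chock_mid (array([ 0.62492986,  0.29287839, -0.2802092 ]), np.float64(0.001040609550091358))
chock_mid (array([ 0.62667451,  0.29294611, -0.33177589]), np.float64(0.014907857539992733))
```

View pics/w3.png

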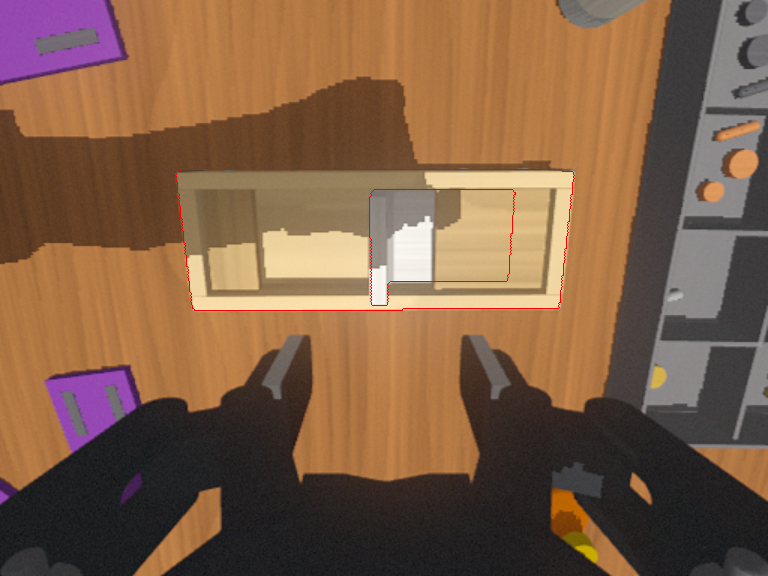

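The bracket's web is at (370-388, 190-305) with its toe hidden under the long cleat, and the crate has not moved. Now the elbow.

servo_tool --pt "0 0 0 0 0 -7.03" --pt "0 0 0 0 0 -7.03" --pt "0 0 0 0 0 -7.03" --pt "0 0 0 0 0 -7.03" --pt "0 0 0 0 0 -7.03" --pt "0 0 0 0 0 -7.03" --pt "0 0 0 0 0 -7.03" --pt "0 0 0 0 0 -7.03" --pt "0 0 0 0 0 -7.03" --pt "0 0 0 0 0 -7.03"

```text
clock: 14.73
position: [0.5856, -0.027, 0.2188]
ee_rot: [-3.141, -0.002, 2.803]
force: [-0.4, 0.5, -0.6]
gripper_width: 0.598
gripper_force: 0.0
```

servo_tool --pt "0.0246 0.0274 0 0 0 0" --pt "0.0246 0.0274 0 0 0 0" --pt "0.0246 0.0274 0 0 0 0" --pt "0.0246 0.0274 0 0 0 0" --pt "0.0246 0.0274 0 0 0 0" --pt "0.0246 0.0274 0 0 0 0" --pt "0.0246 0.0274 0 0 0 0" --pt "0.0246 0.0274 0 0 0 0" --pt "0.0246 0.0274 0 0 0 0" --pt "0.0246 0.0274 0 0 0 0" --pt "0.012 0.012 0 0 0 0" --pt "0.012 0.0154 0 0 0 0" --claw 1

```text
clock: 15.73
position: [0.4319, 0.3494, 0.2189]
ee_rot: [-3.14, -0.001, 2.8]
force: [0.1, -0.6, -0.8]
gripper_width: 1.0
gripper_force: 0.0
```

servo_tool --pt "0 0 0 0 0 0" --pt "0 0 0 0 0 0"

```text
clock: 15.9
position: [0.4328, 0.3486, 0.2189]
ee_rot: [-3.141, -0.001, 2.8]
force: [0.3, -0.7, 0.0]
gripper_width: 1.001
gripper_force: 0.0
```

```bash
python3 - <<'E'
from vis import *
s=state(); P=s["position"]; print(P,s["ee_rot"],s["qpos"].round(2))
w=imaging.snapshot("wrist")
L=imaging.silhouettes(w,"elbow_body"); print([(d["conf"],d["centre"],d["region"].sum()) for d in L])
it=[("elbow_body",(.4369,.349,2.797),0)]
if L:
    q,f=fit([(w,L[0]["region"])],"elbow_body",[2.8],q0=(.437,.349)); print(q,f); it=[("elbow_body",q,0)]
overlay(w,it,"pics/w4.png")
E
```

```text
[0.4327517  0.3486294  0.21892055] [-3.14076901e+00 -1.15201338e-03  2.79956773e+00] [-0.28  0.5  -0.71  1.97  0.43  0.83 -0.  ]
[(0.8, [258.1, 156.5], np.int64(4203))]
[0.43581397 0.34673491 2.77249706] 0.006252758372517174
```

View pics/w4.png

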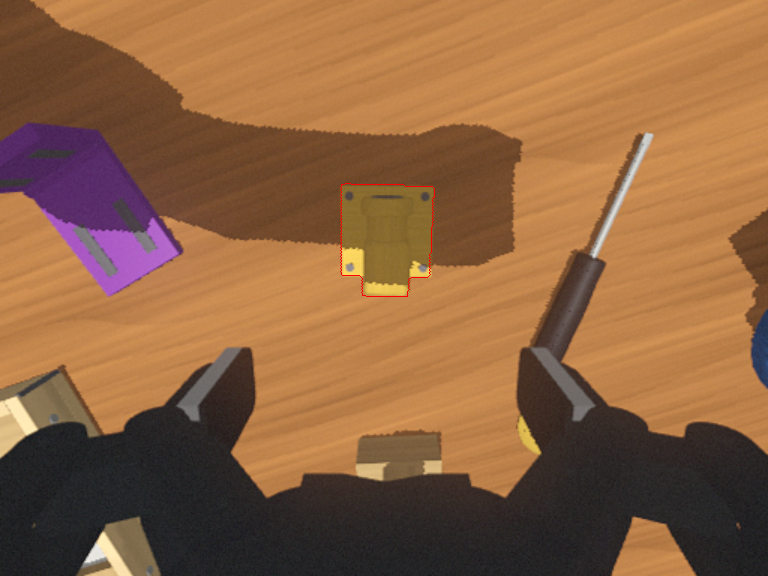

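Elbow fit outline at (342-434, 185-296) matches the footed elbow; screwdriver is clear of the fingers.

servo_tool --pt "-0.0036 -0.0006 0.01 0 0 0.8" --pt "0 0 0.025 0 0 0" --pt "0 0 0.025 0 0 0" --pt "0 0 0.025 0 0 0" --pt "0 0 0.025 0 0 0" --pt "0 0 0.025 0 0 0" --pt "0 0 0.02 0 0 0" --pt "0 0 0.015 0 0 0" --pt "0 0 0.01 0 0 0" --pt "0 0 0 0 0 0" --pt "0 0 0 0 0 0"

```text
clock: 16.92
position: [0.4368, 0.3454, 0.0393]
ee_rot: [-3.141, -0.0, 2.782]
force: [-0.1, -0.8, 0.4]
gripper_width: 1.0
gripper_force: 0.0
```

servo_tool --pt "0 0 0 0 0 0" --pt "0 0 0 0 0 0" --pt "0 0 0 0 0 0" --pt "0 0 0 0 0 0" --pt "0 0 0 0 0 0" --pt "0 0 0 0 0 0" --claw 0 --squeeze 70

```text
clock: 17.42
position: [0.4373, 0.3465, 0.0405]
ee_rot: [3.14, 0.001, 2.783]
force: [0.9, -0.3, 6.4]
gripper_width: 0.365
gripper_force: 69.8
```

servo_tool --pt "0 0 -0.01 0 0 0" --pt "0 0 -0.02 0 0 0" --pt "0 0 -0.035 0 0 0" --pt "0 0 -0.035 0 0 0" --pt "0 0 -0.03 0 0 0" --pt "0 0 -0.01 0 0 -6.8" --pt "0 0 0 0 0 -6.8" --pt "0 0 0 0 0 -6.8" --pt "0 0 0 0 0 0"

```text
clock: 18.17
position: [0.4365, 0.3448, 0.1798]
ee_rot: [-3.14, -0.001, -3.139]
force: [-0.3, 0.1, -8.1]
gripper_width: 0.364
gripper_force: 71.2
```

servo_tool --pt "-0.006 -0.02 0 0 0 0" --pt "-0.011 -0.036 0 0 0 0" --pt "-0.011 -0.036 0 0 0 0" --pt "-0.011 -0.036 0 0 0 0" --pt "-0.011 -0.036 0 0 0 0" --pt "-0.011 -0.036 0 0 0 0" --pt "-0.011 -0.036 0 0 0 0" --pt "-0.011 -0.036 0 0 0 0" --pt "-0.011 -0.036 0 0 0 0" --pt "-0.011 -0.036 0 0 0 0" --pt "-0.0075 -0.02 0 0 0 0" --pt "0 -0.002 0 0 0 0"

```text
clock: 19.17
position: [0.5488, -0.0266, 0.1787]
ee_rot: [-3.139, -0.002, 3.128]
force: [-0.3, -0.2, -7.7]
gripper_width: 0.363
gripper_force: 72.1
```

servo_tool --pt "0 0 0 0 0 0" --pt "0 0 0 0 0 0"

```text
clock: 19.33
position: [0.5477, -0.0198, 0.1795]
ee_rot: [3.141, -0.001, 3.137]
force: [-0.0, 0.3, -5.8]
gripper_width: 0.364
gripper_force: 72.1
```

```bash
python3 - <<'E'
from vis import *
s=state(); P=s["position"]; print(P,s["ee_rot"],s["qpos"].round(2),s["force"])
w=imaging.snapshot("wrist"); zu=P[2]-.0393
print(inhand(w,"elbow_body",(P[0],P[1],3.14),zu))
overlay(w,[("elbow_body",(P[0],P[1],s["ee_rot"][2]),zu),("crate",(.5827,-.0192,3.1392),0)],"pics/w5.png")
E
```

```text
[ 0.5476692  -0.01976414  0.1794933 ] [ 3.14095663e+00 -1.07656865e-03  3.13696884e+00] [ 0.48  0.57 -0.8   2.02  0.57  0.79  0.91] [-0.01527863  0.3498355  -5.79957589]
None
```

View pics/w5.png

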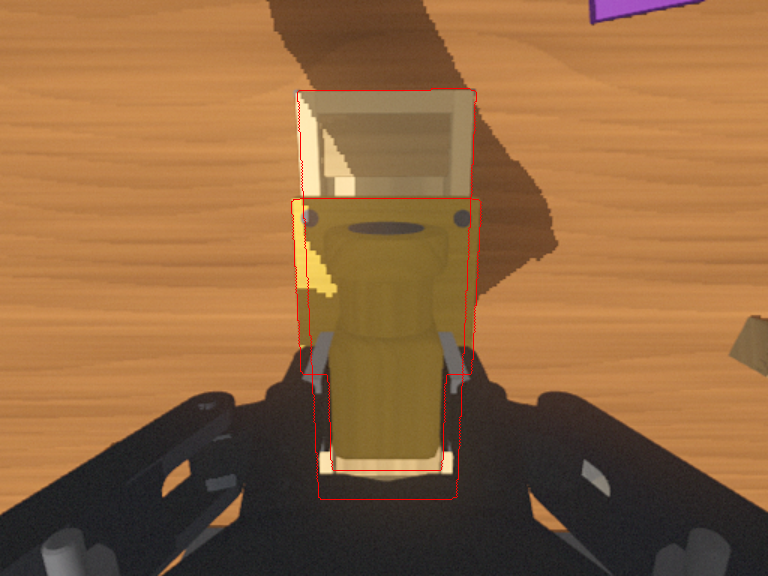

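Wrist view: crate outline (297-476, 90-) and elbow foot (292-479, 198-375) are lined up and centred. Lowering in two steps.

servo_tool --pt "0 0 0.01 0 0 0" --pt "0 0 0.02 0 0 0" --pt "0 0 0.02 0 0 0" --pt "0 0 0.02 0 0 0" --pt "0 0 0.01 0 0 0" --pt "0 0 0.004 0 0 0" --pt "0 0 0 0 0 0" --pt "0 0 0 0 0 0"

```text
clock: 20.1
position: [0.5487, -0.0196, 0.0961]
ee_rot: [3.141, 0.0, 3.14]
force: [0.3, 0.7, -6.8]
gripper_width: 0.361
gripper_force: 71.8
```

```bash
python3 - <<'E'
from vis import *
s=state(); P=s["position"]; print(P,s["ee_rot"],s["force"])
w=imaging.snapshot("wrist"); zu=P[2]-.0393
overlay(w,[("elbow_body",(P[0],P[1],s["ee_rot"][2]),zu),("crate",(.5827,-.0192,3.1392),0)],"pics/w6.png")
E
```

```text
[ 0.54872303 -0.01961478  0.09608285] [3.14134836e+00 4.44222163e-04 3.13991794e+00] [ 0.25081064  0.71252813 -6.76244093]
```

View pics/w6.png

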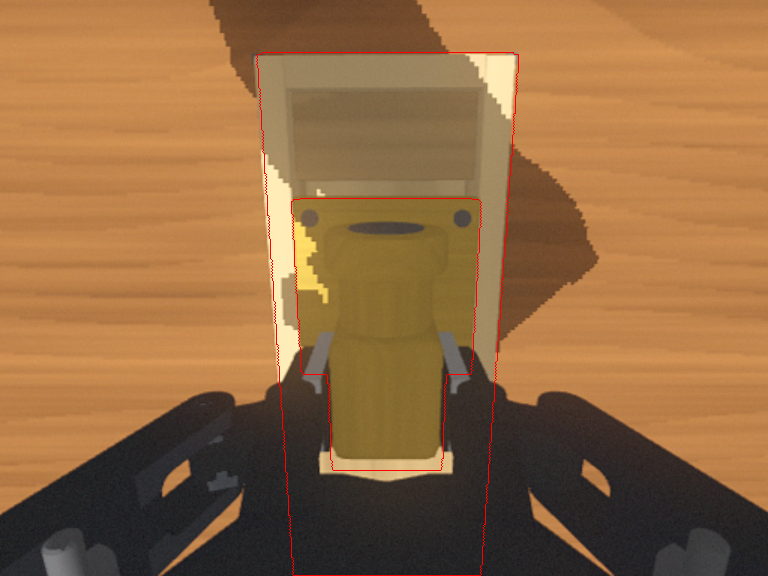

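The foot (292-480) is centred between the inner walls (about 290-482). Lowering on.

servo_tool --pt "0 0 0.006 0 0 0" --pt "0 0 0.008 0 0 0" --pt "0 0 0.008 0 0 0" --pt "0 0 0.007 0 0 0" --pt "0 0 0.006 0 0 0" --pt "0 0 0.004 0 0 0" --pt "0 0 0.002 0 0 0" --pt "0 0 0 0 0 0"

```text
clock: 20.82
position: [0.5482, -0.0202, 0.0541]
ee_rot: [3.142, -0.001, 3.139]
force: [-0.1, -0.9, -7.6]
gripper_width: 0.363
gripper_force: 72.2
```

servo_tool --pt "0 0 0.0006 0 0 0" --pt "0 0 0.0006 0 0 0" --pt "0 0 0 0 0 0"

```text
clock: 21.07
position: [0.5485, -0.0203, 0.0536]
ee_rot: [3.142, 0.0, 3.139]
force: [-0.6, -0.0, -7.2]
gripper_width: 0.362
gripper_force: 72.2
```

servo_tool --pt "0 0.001 0.0006 0 0 0" --pt "0 0 0.0006 0 0 0" --pt "0 0 0 0 0 0"

```text
clock: 21.32
position: [0.5486, -0.0191, 0.0526]
ee_rot: [3.142, 0.001, 3.139]
force: [-1.5, -0.3, -2.8]
gripper_width: 0.363
gripper_force: 72.6
```

servo_tool --pt "0 0 0.0006 0 0 0" --pt "0 0 0 0 0 0"

```text
clock: 21.48
position: [0.5486, -0.0191, 0.0525]
ee_rot: [-3.141, 0.001, 3.139]
force: [-2.3, -1.5, 6.8]
gripper_width: 0.364
gripper_force: 74.0
```

servo_tool --pt "0 0 -0.0013 0 0 0" --pt "0.003 0 0 0 0 0" --pt "0.003 0 0 0 0 0" --pt "0.003 0 0 0 0 0" --pt "0.003 0 0 0 0 0" --pt "0 0 0 0 0 0"

```text
clock: 21.98
position: [0.5353, -0.0193, 0.0528]
ee_rot: [-3.141, -0.001, 3.139]
force: [-0.0, -0.3, -7.9]
gripper_width: 0.365
gripper_force: 72.1
```

servo_tool --pt "0.003 0 0 0 0 0" --pt "0.003 0 0 0 0 0" --pt "0.002 0 0 0 0 0" --pt "0.001 0 0 0 0 0" --pt "0 0 0 0 0 0"

```text
clock: 22.4
position: [0.5271, -0.0192, 0.053]
ee_rot: [-3.141, -0.0, 3.139]
force: [-0.5, 0.8, -7.5]
gripper_width: 0.363
gripper_force: 72.1
```

servo_tool --pt "0.001 0 0 0 0 0" --pt "0.001 0 0 0 0 0" --pt "0.001 0 0 0 0 0" --pt "0 0 0 0 0 0"

```text
clock: 22.73
position: [0.5242, -0.0192, 0.053]
ee_rot: [-3.141, -0.0, 3.139]
force: [0.2, -0.5, -7.5]
gripper_width: 0.366
gripper_force: 72.1
```

servo_tool --pt "0.0007 0 0 0 0 0" --pt "0.0007 0 0 0 0 0" --pt "0 0 0 0 0 0"

```text
clock: 22.98
position: [0.5228, -0.0192, 0.0529]
ee_rot: [-3.142, -0.0, 3.139]
force: [-1.0, -0.0, -7.5]
gripper_width: 0.363
gripper_force: 72.1
```

servo_tool --pt "0.0007 0 0 0 0 0" --pt "0.0007 0 0 0 0 0" --pt "0 0 0 0 0 0"

```text
clock: 23.23
position: [0.5219, -0.0191, 0.053]
ee_rot: [3.141, 0.001, 3.139]
force: [1.4, 0.4, -6.6]
gripper_width: 0.362
gripper_force: 72.1
```

servo_tool --pt "0.0006 0 0 0 0 0" --pt "0 0 0 0 0 0"

```text
clock: 23.4
position: [0.5218, -0.0191, 0.0532]
ee_rot: [3.141, 0.001, 3.139]
force: [2.8, -0.2, -7.1]
gripper_width: 0.361
gripper_force: 72.1
```

servo_tool --pt "0.0006 0 0 0 0 0" --pt "0 0 0 0 0 0"

```text
clock: 23.57
position: [0.5216, -0.0191, 0.0533]
ee_rot: [3.141, 0.002, 3.139]
force: [4.4, -0.2, -8.1]
gripper_width: 0.367
gripper_force: 72.1
```

servo_tool --pt "-0.0008 0 0.0007 0 0 0" --pt "0 0 0.0003 0 0 0" --pt "0 0 0 0 0 0"

```text
clock: 23.82
position: [0.522, -0.0191, 0.0525]
ee_rot: [-3.141, 0.002, 3.139]
force: [4.0, -0.4, 2.2]
gripper_width: 0.363
gripper_force: 73.5
```

servo_tool --pt "0 0 0 0 0 0" --pt "0 0 0 0 0 0" --pt "0 0 0 0 0 0" --pt "0 0 0 0 0 0" --pt "0 0 -0.01 0 0 0" --pt "0 0 -0.02 0 0 0" --pt "0 0 -0.03 0 0 0" --pt "0 0 -0.04 0 0 0" --pt "0 0 -0.04 0 0 0" --pt "0 0 -0.03 0 0 0" --pt "0 0 -0.02 0 0 0" --pt "0 0 0 0 0 0" --claw 0.65

```text
clock: 24.82
position: [0.5226, -0.0185, 0.2466]
ee_rot: [-3.141, 0.006, 3.139]
force: [0.0, 0.5, 0.3]
gripper_width: 0.648
gripper_force: 0.0
```

```bash
python3 - <<'E'
from vis import *
s=state(); P=s["position"]; print(P,s["ee_rot"],s["qpos"].round(2),s["force"])
d=imaging.snapshot("side"); w=imaging.snapshot("wrist")
overlay(d,[("bracket_web",(.5852,-.0195,3.141),.012),("crate",(.5827,-.0192,3.1392),0),("elbow_body",(.5212,-.0192,3.141),.012),("chock_mid",(.625,.293,-.32),0)],"pics/s7.png",crop=(120,160,400,300),k=1.5)
for x in imaging.silhouettes(d,"elbow_body"): print("elbow",x["conf"],x["centre"])
for x in imaging.silhouettes(d,"chock_mid"): print("chock",x["conf"],x["centre"])
print(proj(d,[[.5212,-.0192,.069],[.625,.293,.0575]]))
E
```

```text
[ 0.52255794 -0.01846887  0.24664452] [-3.14127373  0.00593818  3.13930206] [ 0.56  0.46 -0.88  2.01  0.46  0.88  0.99] [0.01906757 0.48356882 0.33794361]
elbow 0.97 [232.1, 191.9]
elbow 0.46 [216.3, 194.3]
chock 0.78 [127.9, 244.4]
[[234.42856677 186.61597727]
 [129.47744396 235.40694647]]
```

View pics/s7.png

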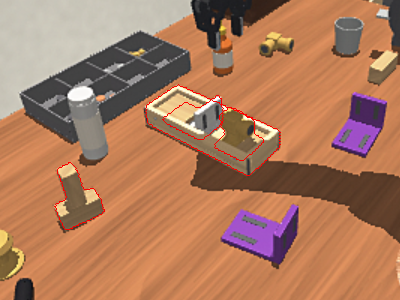

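The side crop shows the bracket web at (207,115) and the elbow at (240,130), both in the crate and matching their outlines. The chock outline at (80,195) matches too. Next, the chock.

servo_tool --pt "-0.006 0.02 0 0 0 0" --pt "-0.011 0.034 0 0 0 0" --pt "-0.011 0.034 0 0 0 0" --pt "-0.011 0.034 0 0 0 0" --pt "-0.011 0.034 0 0 0 0" --pt "-0.011 0.034 0 0 0 0" --pt "-0.011 0.034 0 0 0 0" --pt "-0.011 0.034 0 0 0 0" --pt "-0.011 0.034 0 0 0 0" --pt "-0.0085 0.0195 0 0 0 0" --pt "0 0 0 0 0 6.75" --pt "0 0 0 0 0 6.75" --claw 1

```text
clock: 26.02
position: [0.6234, 0.2942, 0.2394]
ee_rot: [-3.141, -0.004, 2.902]
force: [-0.3, 0.5, -0.5]
gripper_width: 1.001
gripper_force: 0.0
```

servo_tool --pt "0 0 0 0 0 6.75" --pt "0 0 0 0 0 6.75" --pt "0 0 0 0 0 6.75" --pt "0 0 0 0 0 6.75" --pt "0 0 0 0 0 6.75" --pt "0 0 0 0 0 6.75" --pt "0 0 0 0 0 6.75" --pt "0 0 0 0 0 6.75" --pt "0 0 0 0 0 6.75" --pt "0 0 0 0 0 6.75" --pt "0 0 0 0 0 6.75" --pt "0 0 0 0 0 6.75"

```text
clock: 27.02
position: [0.6236, 0.2919, 0.2399]
ee_rot: [-3.139, 0.002, 1.485]
force: [0.3, -0.6, 0.3]
gripper_width: 0.999
gripper_force: 0.0
```

servo_tool --pt "0 0 0 0 0 6.75" --pt "0 0 0 0 0 6.75" --pt "0 0 0 0 0 0" --pt "0 0 0 0 0 0"

```text
clock: 27.35
position: [0.6237, 0.2922, 0.2405]
ee_rot: [-3.14, 0.002, 1.259]
force: [0.7, -0.1, -0.3]
gripper_width: 1.001
gripper_force: 0.0
```

```bash
python3 - <<'E'
from vis import *
s=state(); P=s["position"]; print(P,s["ee_rot"],s["qpos"].round(2))
w=imaging.snapshot("wrist")
L=imaging.silhouettes(w,"chock_mid"); print([(d["conf"],d["centre"],d["region"].sum()) for d in L])
q=(.625,.293,-.32)
for d in L[:2]:
    q,f=fit([(w,d["region"])],"chock_mid",[-.32],q0=(.625,.293)); print(q,f)
    if f<.1: break
overlay(w,[("chock_mid",q,0)],"pics/w8.png")
E
```

```text
[0.62367627 0.29224333 0.24054469] [-3.14018964e+00  2.02187150e-03  1.25872770e+00] [-0.33  0.56 -0.3   1.66  0.19  0.95 -1.01]
[(0.93, [257.0, 162.8], np.int64(1794))]
[ 0.62506989  0.29259523 -0.2991865 ] 0.025344287914855483
```

View pics/w8.png

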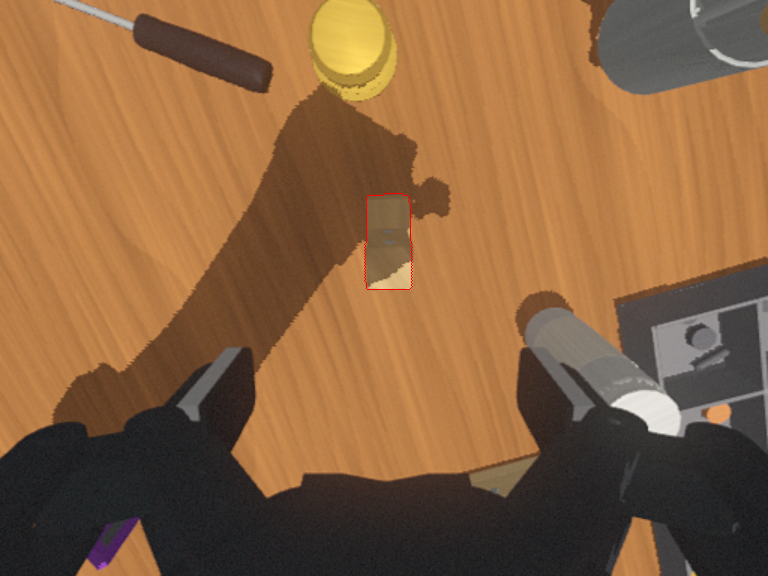

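The chock with its handle is at (366-411, 193-290) and the outline matches. The spray can at (600,370) is well clear.

servo_tool --pt "0.0008 0.001 0.01 0 0 0" --pt "0 0 0.022 0 0 0" --pt "0 0 0.025 0 0 0" --pt "0 0 0.025 0 0 0" --pt "0 0 0.025 0 0 0" --pt "0 0 0.022 0 0 0" --pt "0 0 0.016 0 0 0" --pt "0 0 0.009 0 0 0" --pt "0 0 0.004 0 0 0" --pt "0 0 0 0 0 0" --pt "0 0 0 0 0 0"

```text
clock: 28.37
position: [0.626, 0.2927, 0.0845]
ee_rot: [3.141, -0.001, 1.255]
force: [0.5, -0.2, -0.4]
gripper_width: 0.997
gripper_force: 0.0
```

servo_tool --pt "0 0 0 0 0 0" --pt "0 0 0 0 0 0" --pt "0 0 0 0 0 0" --pt "0 0 0 0 0 0" --pt "0 0 0 0 0 0" --pt "0 0 0 0 0 0" --claw 0 --squeeze 70

```text
clock: 28.87
position: [0.6261, 0.2928, 0.0847]
ee_rot: [3.141, -0.001, 1.254]
force: [0.1, 1.0, 5.0]
gripper_width: 0.342
gripper_force: 69.3
```

servo_tool --pt "0 0 -0.01 0 0 0" --pt "0 0 -0.02 0 0 0" --pt "0 0 -0.03 0 0 0" --pt "0 0 -0.03 0 0 0" --pt "0 0 -0.025 0 0 0" --pt "0 0 -0.01 0 0 -6.05" --pt "0 0 0 0 0 -6.05" --pt "0 0 0 0 0 -6.05" --pt "0 0 0 0 0 0"

```text
clock: 29.62
position: [0.6255, 0.2922, 0.2096]
ee_rot: [-3.142, 0.0, 1.576]
force: [0.2, -0.1, -2.0]
gripper_width: 0.343
gripper_force: 68.7
```

servo_tool --pt "-0.02 -0.004 0 0 0 0" --pt "-0.03 -0.0065 0 0 0 0" --pt "-0.034 -0.007 0 0 0 0" --pt "-0.034 -0.007 0 0 0 0" --pt "-0.034 -0.007 0 0 0 0" --pt "-0.034 -0.007 0 0 0 0" --pt "-0.034 -0.007 0 0 0 0" --pt "-0.034 -0.007 0 0 0 0" --pt "-0.03 -0.0065 0 0 0 0" --pt "-0.018 -0.004 0 0 0 0" --pt "-0.01 -0.002 0 0 0 0" --pt "0 0 0 0 0 0"

```text
clock: 30.62
position: [0.5601, -0.022, 0.209]
ee_rot: [-3.141, 0.001, 1.565]
force: [0.3, -0.8, -2.0]
gripper_width: 0.339
gripper_force: 68.8
```

servo_tool --pt "0 0 0 0 0 0" --pt "0 0 0 0 0 0" --pt "0 0 0 0 0 0"

```text
clock: 30.87
position: [0.5611, -0.0175, 0.209]
ee_rot: [3.141, -0.001, 1.573]
force: [-0.5, 0.4, -1.1]
gripper_width: 0.342
gripper_force: 68.8
```

```bash
python3 - <<'E'
from vis import *
s=state(); P=s["position"]; y=s["ee_rot"][2]; print(P,s["ee_rot"],s["force"],s["clock"])
w=imaging.snapshot("wrist"); zu=P[2]-.0847
print(inhand(w,"chock_mid",(P[0],P[1],y-np.pi/2),zu))
overlay(w,[("chock_mid",(P[0],P[1],y-np.pi/2),zu),("crate",(.5827,-.0192,3.1392),0),("bracket_web",(.5852,-.0195,3.141),.012)],"pics/w9.png")
E
```

```text
[ 0.56109474 -0.01747469  0.20901711] [ 3.14128834e+00 -8.72372230e-04  1.57304757e+00] [-0.4986203   0.39229599 -1.06927377] 30.8667
(array([ 0.5604336 , -0.01747888,  0.02500114]), np.float64(0.015054221441126663))
```

View pics/w9.png

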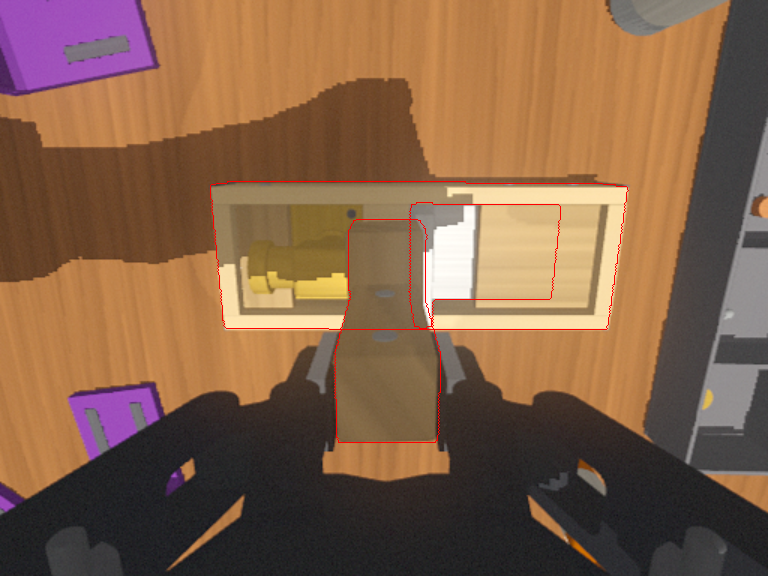

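The chock outline at (336-440, 218-442) matches. The gap is under it, between the web at (412-430) and the elbow. Lowering with checks.

servo_tool --pt "-0.0017 0 0.006 0 0 0.15" --pt "0 0 0.01 0 0 0" --pt "0 0 0.01 0 0 0" --pt "0 0 0.006 0 0 0" --pt "0 0 0.002 0 0 0" --pt "0 0 0 0 0 0" --pt "0 0 0 0 0 0"

```text
clock: 31.55
position: [0.5607, -0.0211, 0.1747]
ee_rot: [-3.141, -0.0, 1.569]
force: [-0.2, 0.6, -1.6]
gripper_width: 0.342
gripper_force: 68.8
```

servo_tool --pt "0.0018 0.0004 0 0 0 0" --pt "0 0 0.005 0 0 0" --pt "0 0 0.006 0 0 0" --pt "0 0 0.004 0 0 0" --pt "0 0 0 0 0 0"

```text
clock: 31.97
position: [0.5607, -0.0194, 0.1591]
ee_rot: [-3.141, 0.0, 1.569]
force: [0.3, -1.2, -0.8]
gripper_width: 0.339
gripper_force: 69.6
```

servo_tool --pt "0 0.0003 0.004 0 0 0" --pt "0 0 0.005 0 0 0" --pt "0 0 0.005 0 0 0" --pt "0 0 0.004 0 0 0" --pt "0 0 0 0 0 0"

```text
clock: 32.38
position: [0.5609, -0.0195, 0.1409]
ee_rot: [-3.14, 0.0, 1.568]
force: [-0.1, 0.0, -2.1]
gripper_width: 0.339
gripper_force: 69.6
```

servo_tool --pt "0 0.0001 0.005 0 0 -0.1" --pt "0 0 0.005 0 0 0" --pt "0 0 0.005 0 0 0" --pt "0 0 0.005 0 0 0" --pt "0 0 0.005 0 0 0" --pt "0 0 0.003 0 0 0" --pt "0 0 0 0 0 0"

```text
clock: 32.97
position: [0.5611, -0.0194, 0.1131]
ee_rot: [-3.14, 0.0, 1.57]
force: [-0.7, -0.4, -2.1]
gripper_width: 0.339
gripper_force: 69.6
```

servo_tool --pt "0 0 0.003 0 0 0" --pt "0 0 0.002 0 0 0" --pt "0 0 0.002 0 0 0" --pt "0 0 0.001 0 0 0" --pt "0 0 0 0 0 0"

```text
clock: 33.38
position: [0.5615, -0.0194, 0.1058]
ee_rot: [-3.141, 0.0, 1.57]
force: [-0.3, 0.1, -1.8]
gripper_width: 0.34
gripper_force: 69.6
```

servo_tool --pt "0 0 0.0015 0 0 0" --pt "0 0 0.0015 0 0 0" --pt "0 0 0 0 0 0"

```text
clock: 33.63
position: [0.5615, -0.0194, 0.1028]
ee_rot: [-3.141, 0.0, 1.57]
force: [-0.7, 0.2, -1.4]
gripper_width: 0.337
gripper_force: 69.6
```

In the gap with no force. On to the floor.

servo_tool --pt "0 0 0.0015 0 0 0" --pt "0 0 0.0015 0 0 0" --pt "0 0 0.001 0 0 0" --pt "0 0 0.0008 0 0 0" --pt "0 0 0 0 0 0"

```text
clock: 34.05
position: [0.5615, -0.0194, 0.098]
ee_rot: [-3.141, 0.0, 1.57]
force: [0.4, 0.3, -2.5]
gripper_width: 0.336
gripper_force: 69.6
```

servo_tool --pt "0 0 0.0006 0 0 0" --pt "0 0 0.0006 0 0 0" --pt "0 0 0 0 0 0"

```text
clock: 34.3
position: [0.5615, -0.0194, 0.0969]
ee_rot: [-3.142, -0.0, 1.57]
force: [-0.1, 0.1, -1.7]
gripper_width: 0.341
gripper_force: 69.6
```

servo_tool --pt "0 0 0.0006 0 0 0" --pt "0 0 0.0005 0 0 0" --pt "0 0 0 0 0 0"

```text
clock: 34.55
position: [0.5615, -0.0196, 0.0967]
ee_rot: [3.141, 0.001, 1.57]
force: [-2.8, -1.7, 10.0]
gripper_width: 0.341
gripper_force: 71.2
```

servo_tool --pt "0 0 -0.0006 0 0 0" --pt "0 0 0 0 0 0"

```text
clock: 34.72
position: [0.5615, -0.0195, 0.0968]
ee_rot: [3.141, 0.0, 1.57]
force: [-1.3, -1.7, 3.5]
gripper_width: 0.342
gripper_force: 70.3
```

servo_tool --pt "0 0 0 0 0 0" --pt "0 0 0 0 0 0" --pt "0 0 0 0 0 0" --pt "0 0 -0.005 0 0 0" --pt "0 0 -0.01 0 0 0" --pt "0 0 -0.02 0 0 0" --pt "0 0 -0.03 0 0 0" --pt "0 0 -0.03 0 0 0" --pt "0 0 -0.03 0 0 0" --pt "0 0 -0.02 0 0 0" --pt "0 0 -0.01 0 0 0" --pt "0 0 0 0 0 0" --claw 0.6

```text
clock: 35.72
position: [0.5625, -0.0194, 0.2542]
ee_rot: [3.137, 0.0, 1.57]
force: [0.3, 0.7, -0.6]
gripper_width: 0.603
gripper_force: 0.0
```

```bash
python3 - <<'E'
from vis import *
s=state(); print(s["position"],s["force"],s["clock"])
w=imaging.snapshot("wrist"); d=imaging.snapshot("side")
it=[("chock_mid",(.5612,-.0194,0),.012),("crate",(.5827,-.0192,3.1392),0),("bracket_web",(.5852,-.0195,3.141),.012),("elbow_body",(.5212,-.0192,3.141),.012)]
overlay(w,it,"pics/a.png",crop=(150,100,380,400)); overlay(d,it,"pics/b.png",k=3,crop=(450,400,400,400))
cv2.imwrite("pics/f10.png",np.hstack([cv2.imread("pics/a.png"),cv2.imread("pics/b.png")]))
E
```

```text
[ 0.56250225 -0.01935622  0.25422183] [ 0.34405867  0.66601559 -0.60233748] 35.7167
```

View pics/f10.png

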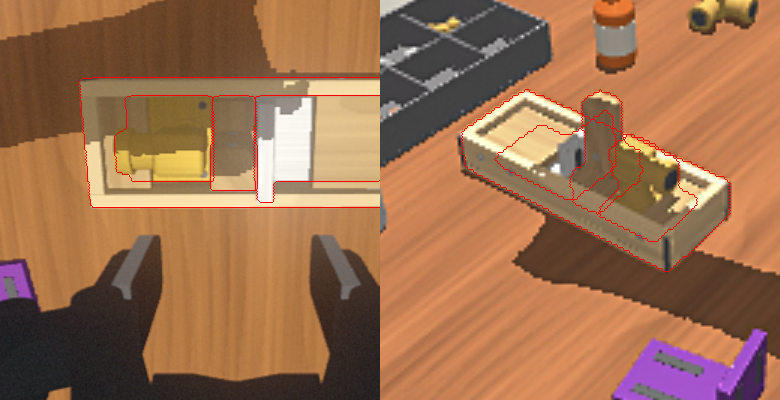

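All three parts match their home outlines: elbow (115-212), chock (212-256) and web (257-275) in the left crop. The chock is upright and the gripper is clear. Handing in.

```bash
python3 -c "
from rig import job
print(job.close_job())"
```

```text
the job is handed in; nothing more can be done
None
```

The bracket, elbow and chock are packed home in the crate and the job is handed in at about 36 s; in the last pictures all three match their home positions and the crate has not visibly moved, but no verdict was returned.

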